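Stand the capped bottles in their colour-coded spill saucers

ROBOT

A 7-joint arm with a two-finger parallel gripper is mounted at the origin on a cart in front of the work surface, level with it; the furniture and walls round the work are solid. World frame = base frame: x ahead of the robot, y to its left, z up, the work surface at z = 0. Lengths are in m, angles in rad, forces in N, time in s.
With the tool pointing down it reaches from about 0.4 to 0.85 m from the base axis. Payload 10.4 kg.
Tool frame: the origin (TCP) lies at the very end of the fingers, on their centre line; the grasp point (between the pads) lies 19 mm behind it; x points along the fingers, y is the direction in which the jaws open and shut, and the axes are right-handed (so a half turn about x gives the same grasp; the last joint's range is limited). The gripper opens to 85 mm and grips with 20 to 120 N. Pads are 22 mm wide; open, the fingers measure 114 mm over their backs; the gripper's body (76 mm by 85 mm) begins 54 mm behind the grasp point. The pads swing forward as they close: fully open they stand 13 mm farther back than shut.
Start: joints at [1.122, 0.332, -0.065, 1.46, 0.022, 1.35, -0.088], TCP at [0.258, -0.569, 0.231] pointing down, gripper open.
Joint ranges: [-2.6, 2.6], [-0.5, 2.12], [-1.47, 1.34], [0.16, 2.42], [-1.27, 4.41], [0.06, 2.06], [-2.6, 2.6]. Speed limits (rad/s): [2.22, 2.22, 2.79, 2.79, 3.14, 3.14, 3.14].

INTERFACE

Orientations are given as a unit quaternion [w, x, y, z].
In Python, from rig import env gives the robot as it stands.
- The arm moves only by the tool move_arm, never from a script. Its argument "commands" is a list of rows, each a list of 7 numbers: the shift along the tool's x, y, z in cm, then the turn, a rotation vector about the tool's x, y, z in degrees, then the closure in counts, from 0 (fully open) to 255 (shut). A call has 1 to 12 rows; each row shifts and turns the commanded pose from where the row before left it, along the tool's axes as they then stand; what a row does not reach is not made up. A row lasts 1/8 s, in which the tool goes at most 62.5 mm and 10.7 degrees, less where a joint would pass 70% of its speed; a pose out of reach is approached as far as the arm can. A call with a gripper value outside its range is refused whole. The fingers move at their own pace and stop on an object; "newtons" is the grip in N (left out, the last holds). Time passes only in rows, so rows that do not move let the fingers close. It gives the time, the measured TCP pose, the force and the opening at its end, in the units of the state.
- env.observe(): the state, without advancing time (a new reading comes with each control period).
- env.read_camera(name): name is "scene" or "top" or "wrist"; returns the picture (420x560x3 uint8, blue, green, red); there is no depth.
- env.get_calibration(name): a dict with "fx", "fy", "cx", "cy" (pixels), "k1" (the pictures are not rectified: a ray, as slopes to the right and down, at radius r is drawn at 1 + k1 r^2 times it, then the intrinsics apply), "eye" and "attitude" of the camera in the world; the wrist camera has in their place "hand_eye" (4x4, takes a point from camera to tool coordinates, whose origin is the TCP and whose axes are the tool frame's). Camera axes: x right, y down, z forward; pixel columns grow to the right and rows downward; lengths in m; the calibration is good to about 2 mm. A picture is of the moment at which its call begins: read the wrist's pose just before it. get_calibration takes no time and is no camera call.
- env.sign_off(): hands the job in, once; it reports no verdict.
The state is a dict: "time": time; "qpos": joint angles; "joint_vel": joint speeds; "joint_torque": joint torques, N m; "position": TCP position; "tool_rot": TCP orientation; "force": force on the tool from outside, world axes, zero at the start; "moment": the same for the moment, N m; "finger_gap": finger opening in m.
Only numpy, scipy, OpenCV 4.12 (cv2) and the standard library are available. Lean on these libraries where they do the work, as an engineer would, in place of code of your own. Each camera call takes 0.05 s, during which the arm holds its last target.

TASK

Put each of the four screw-capped bottles and jars that stand among the saucers into the spill saucer whose rim has the colour of its cap (black, white, green, blue), so that it stands upright on the saucer's floor inside the rim; the red saucer stays empty. Set them down gently without dropping or knocking any over, and leave the open beaker where it stands.

Things in the scene. Friction and masses are not known exactly. Their poses are not given: they have to be found in the camera images.
- dropper_bottle: small amber glass bottle with a black screw cap, 38 mm diameter, 85 mm tall overall; straight body up to about 45 mm, then shoulder and cap. It stands upright on the worktop; grip the body from above, not the cap. Origin: centre of the underside; z up along its axis.
- amber_bottle: amber glass bottle with a white screw cap, 57 mm diameter, 92 mm tall overall; straight body up to about 55 mm, then shoulder and cap. It stands upright on the worktop; grip the body from above, not the cap. Origin: centre of the underside; z up along its axis.
- green_jar: small clear glass jar with a dark green screw cap, 32 mm diameter, 53 mm tall overall; straight body up to about 38 mm. It stands upright on the worktop; grip the body from above, not the cap. Origin: centre of the underside; z up along its axis.
- blue_jar: clear glass jar with pale contents and a wide blue screw cap, 52 mm diameter, 60 mm tall overall; body up to about 40 mm. It stands upright on the worktop; grip the body from above, not the cap. Origin: centre of the underside; z up along its axis.
- saucer_black: round spill saucer fixed to the worktop, black rim 10 mm high and 5 mm thick round a grey floor 4 mm above the worktop; inside diameter 60 mm, outside 70 mm. Origin: centre of the underside, on the worktop; z up.
- saucer_white: round spill saucer fixed to the worktop, white rim 10 mm high and 5 mm thick round a grey floor 4 mm above the worktop; inside diameter 79 mm, outside 89 mm. Origin: centre of the underside, on the worktop; z up.
- saucer_green: round spill saucer fixed to the worktop, green rim 10 mm high and 5 mm thick round a grey floor 4 mm above the worktop; inside diameter 54 mm, outside 64 mm. Origin: centre of the underside, on the worktop; z up.
- saucer_blue: round spill saucer fixed to the worktop, blue rim 10 mm high and 5 mm thick round a grey floor 4 mm above the worktop; inside diameter 74 mm, outside 84 mm. Origin: centre of the underside, on the worktop; z up.
- saucer_red: round spill saucer fixed to the worktop, red rim 10 mm high and 5 mm thick round a grey floor 4 mm above the worktop; inside diameter 66 mm, outside 76 mm. None of the four bottles and jars has a red cap. Origin: centre of the underside, on the worktop; z up.
- beaker: open clear glass beaker with pale blue contents and no cap, 54 mm diameter, 68 mm tall, standing loose on the worktop; a bystander. Origin: centre of the underside; z up.

How it is judged:
At the end, for the whole second after the job is handed in: Each capped bottle or jar stands released and at rest in the saucer of its cap's colour: upright within 0.12 rad, its axis within 13 mm of the saucer's centre, its underside on the saucer's floor (1 to 6.5 mm above the worktop); the beaker is upright and within 30 mm of its start (horizontal distance between dropper_bottle and saucer_black below 0.013 m and z of dropper_bottle in the frame of saucer_black between 0.001 and 0.0065 m and angle between each of dropper_bottle, amber_bottle, green_jar, blue_jar's own z axis and vertical below 0.12 rad and linear speed of each of dropper_bottle, amber_bottle, green_jar, blue_jar below 0.02 m/s and horizontal distance between amber_bottle and saucer_white below 0.013 m and z of amber_bottle in the frame of saucer_white between 0.001 and 0.0065 m and horizontal distance between green_jar and saucer_green below 0.013 m and z of green_jar in the frame of saucer_green between 0.001 and 0.0065 m and horizontal distance between blue_jar and saucer_blue below 0.013 m and z of blue_jar in the frame of saucer_blue between 0.001 and 0.0065 m and distance of beaker from where it was at the start of the episode below 0.03 m and angle between beaker's own z axis and vertical below 0.2 rad); the robot touches nothing.
It fails at once if a bottle or jar is knocked over or laid down (tilted more than 1 rad) (angle between any of dropper_bottle, amber_bottle, green_jar, blue_jar's own z axis and vertical above 1 rad).
It fails at once if a bottle or jar is dropped (moves faster than 0.7 m/s while the fingers do not hold it) ((linear speed of dropper_bottle above 0.7 m/s and contact force between the fingers and dropper_bottle below 0.1 N) or (linear speed of amber_bottle above 0.7 m/s and contact force between the fingers and amber_bottle below 0.1 N) or (linear speed of green_jar above 0.7 m/s and contact force between the fingers and green_jar below 0.1 N) or (linear speed of blue_jar above 0.7 m/s and contact force between the fingers and blue_jar below 0.1 N)).
It fails at once if the open beaker is shifted by more than 30 mm or tipped (distance of beaker from where it was at the start of the episode above 0.03 m or angle between beaker's own z axis and vertical above 0.5 rad).
It also fails if it takes over 96 s, if anything falls off the work surface, if the arm or the gripper's body presses on something with over 40 N, if the wrist force passes 120 N, or if a joint passes its speed limit or range.

## Working session

There is one attempt and no reset: what is moved stays moved. The work goes in short steps, Python scripts to look and compute and a tool call to move; the robot and the scene stay as the last step left them, time stands still between calls to the robot, and variables do not carry over. Pictures are saved under pics/ and viewed, and the job is handed in when it is done.

Besides the shell and the picture viewer there is one more tool, called after "Request:" by a JSON object that holds its "op" and its "data", one argument or row to a line. move_arm: Moves the arm, as the interface text tells. Its arguments: {"type":"object","properties":{"commands":{"type":"array"},"newtons":{"type":"number"}},"required":["commands"]}

```bash
ls; mkdir -p pics
python3 - <<'E'
from rig import env
import cv2
print(env.observe())
for n in ["scene","top","wrist"]:
    print(n,env.get_calibration(n))
for n in ["scene","top"]:
    cv2.imwrite(f"pics/{n}0.png",env.read_camera(n))
E
```

```text
pics
{'time': 0.0, 'qpos': array([ 1.12239965,  0.33288973, -0.06471076,  1.46095422,  0.02163027,
        1.34991815, -0.08850241]), 'joint_vel': array([-1.54739470e-04, -8.25685145e-04, -3.49154481e-04, -9.41262555e-04,
       -6.99501712e-05, -8.76224975e-04,  8.35433533e-04]), 'joint_torque': array([ 4.13736634e-04, -6.25432920e+01,  4.97030094e-02, -3.91605628e+01,
        1.63050089e-02,  9.85386840e-03, -1.99942249e-06]), 'position': array([ 0.25798469, -0.56884469,  0.23049867]), 'tool_rot': array([-0.1489187 , -0.69099659, -0.14992027,  0.69128203]), 'force': array([ 0.39816503, -0.27418134,  0.39400396]), 'moment': array([ 0.03320978, -0.0234353 , -0.00759976]), 'finger_gap': 0.08561154360808715}
scene {'fx': 443.8020466313405, 'fy': 443.8020466313405, 'cx': 286.89245210121476, 'cy': 206.4495091950999, 'k1': -0.10938804861473123, 'eye': array([-0.15042507,  0.71830312,  0.6608223 ]), 'attitude': array([ 0.18848142, -0.35817047,  0.7993618 , -0.44408263])}
top {'fx': 397.97968021092703, 'fy': 397.97968021092703, 'cx': 278.01928239443225, 'cy': 206.8081425677369, 'k1': -0.07564474807751059, 'eye': array([0.37673471, 0.0981978 , 0.91109063]), 'attitude': array([ 0.06342885, -0.69409626,  0.71464804, -0.05903677])}
wrist {'fx': 355.2415964739321, 'fy': 355.2415964739321, 'cx': 277.5319044682308, 'cy': 207.01446073894274, 'k1': -0.02681317014215395, 'hand_eye': array([[ 1.86896034e-04, -2.92674906e-01,  9.56211987e-01,
        -1.43923471e-01],
       [ 9.99999912e-01,  4.15023756e-04, -6.84251820e-05,
        -2.05398151e-04],
       [-3.76824357e-04,  9.56211916e-01,  2.92674957e-01,
        -7.35517378e-02],
       [ 0.00000000e+00,  0.00000000e+00,  0.00000000e+00,
         1.00000000e+00]])}
```

View pics/scene0.png

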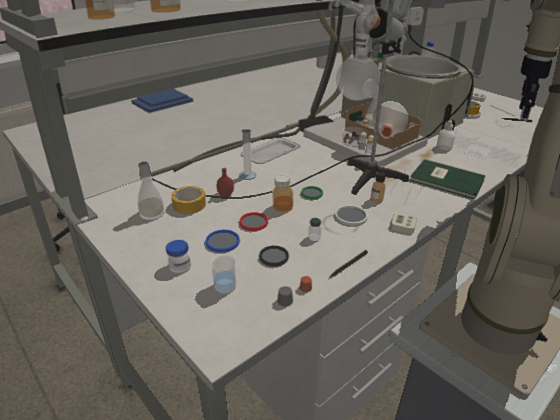

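View pics/top0.png

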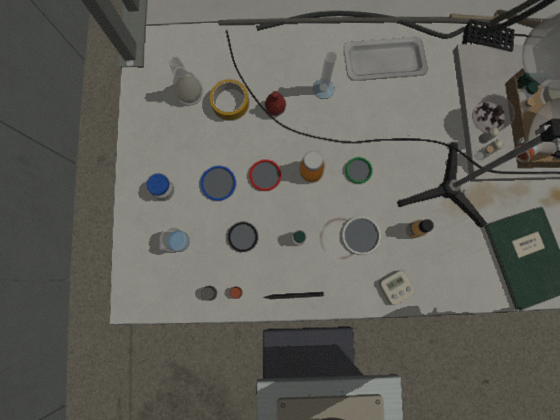

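Top view: image up is +x, left is +y. The saucers are at blue (218,183), red (265,175), green (358,170), black (243,237) and white (360,236). The objects are blue jar (158,187), amber bottle (312,166), green jar (299,238), dropper (422,228) near the tripod foot, and beaker (176,240). Next I'll measure them.

```bash
cat > h.py <<'E'
import numpy as np, cv2
from scipy.spatial.transform import Rotation as R
def rot(q): return R.from_quat([q[1],q[2],q[3],q[0]]).as_matrix()
def und(c,u,v):
    x=(np.asarray(u,float)-c['cx'])/c['fx']; y=(np.asarray(v,float)-c['cy'])/c['fy']
    a,b=x.copy(),y.copy()
    for _ in range(20):
        s=1+c['k1']*(a*a+b*b); a,b=x/s,y/s
    return np.stack([a,b,np.ones_like(a)],-1)
def onplane(c,u,v,z,eye=None,M=None):
    if eye is None: eye=c['eye'];M=rot(c['attitude'])
    d=und(c,u,v)@M.T
    t=(z-eye[2])/d[...,2]
    return eye+t[...,None]*d
def proj(c,P,eye=None,M=None):
    if eye is None: eye=c['eye'];M=rot(c['attitude'])
    p=(np.asarray(P)-eye)@M
    a=p[...,:2]/p[...,2:]
    s=1+c['k1']*(a**2).sum(-1,keepdims=True)
    return a*s*[c['fx'],c['fy']]+[c['cx'],c['cy']]
def wristpose(st,c):
    T=np.eye(4);T[:3,:3]=rot(st['tool_rot']);T[:3,3]=st['position']
    W=T@np.array(c['hand_eye']);return W[:3,3],W[:3,:3]
E
python3 - <<'E'
from rig import env
from h import *
c=env.get_calibration('top'); im=cv2.imread('pics/top0.png')
a=im[130:270,140:290]; b=im[130:270,280:470]
cv2.imwrite('pics/ta.png',cv2.resize(a,None,fx=5,fy=4.2857,interpolation=cv2.INTER_CUBIC)[:600])
cv2.imwrite('pics/ta.png',cv2.resize(a,None,fx=4,fy=4,interpolation=cv2.INTER_CUBIC))
cv2.imwrite('pics/tb.png',cv2.resize(b,None,fx=4,fy=4,interpolation=cv2.INTER_CUBIC))
s=cv2.imread('pics/scene0.png')
cv2.imwrite('pics/sa.png',cv2.resize(s[150:300,150:350],None,fx=4,fy=4,interpolation=cv2.INTER_CUBIC))
cv2.imwrite('pics/sb.png',cv2.resize(s[100:250,270:470],None,fx=4,fy=4,interpolation=cv2.INTER_CUBIC))
for n,u,v,z in [('blueS',218,183,.01),('red',265,175,.01),('greenS',358,170,.01),('blackS',243,237,.01),('whiteS',360,236,.01),('bj',158,185,.06),('amb',314,160,.092),('gj',299,238,.053),('drop',426,226,.085),('beaker',177,240,.06)]:
    print(n,onplane(c,u,v,z).round(3))
E
```

```text
blueS [0.595 0.24  0.01 ]
red [0.611 0.13  0.01 ]
greenS [ 0.616 -0.088  0.01 ]
blackS [0.467 0.183 0.01 ]
whiteS [ 0.462 -0.083  0.01 ]
bj [0.583 0.366 0.06 ]
amb [0.619 0.022 0.092]
gj [0.457 0.058 0.053]
drop [ 0.471 -0.209  0.085]
beaker [0.46  0.321 0.06 ]
```

View pics/ta.png

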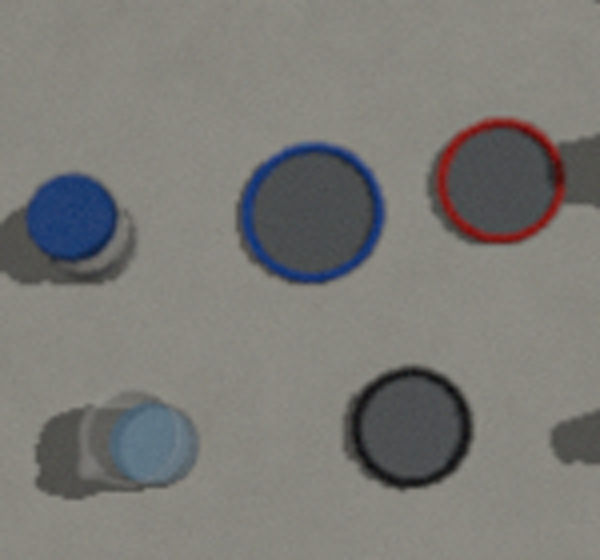

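View pics/tb.png

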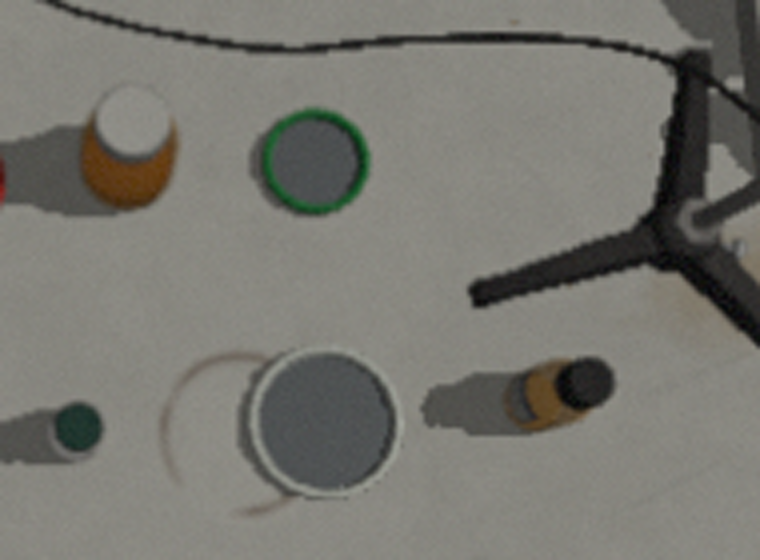

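View pics/sa.png

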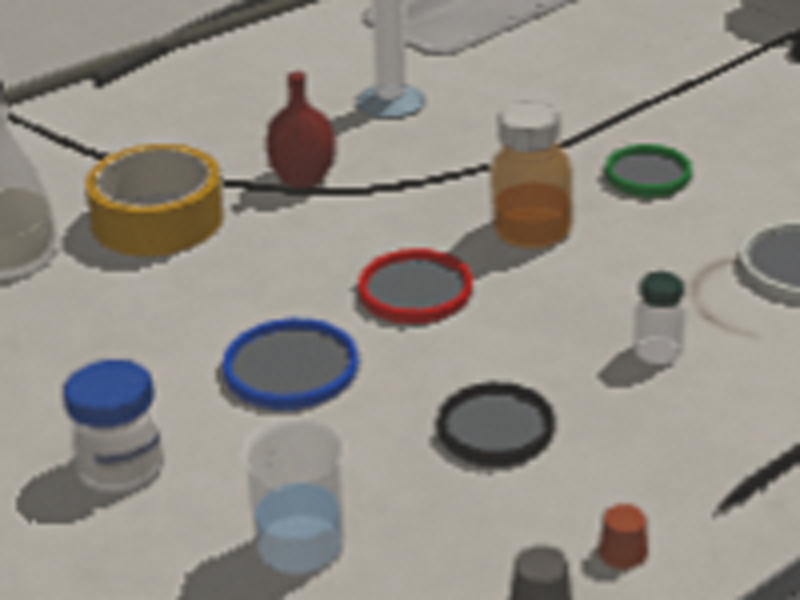

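View pics/sb.png

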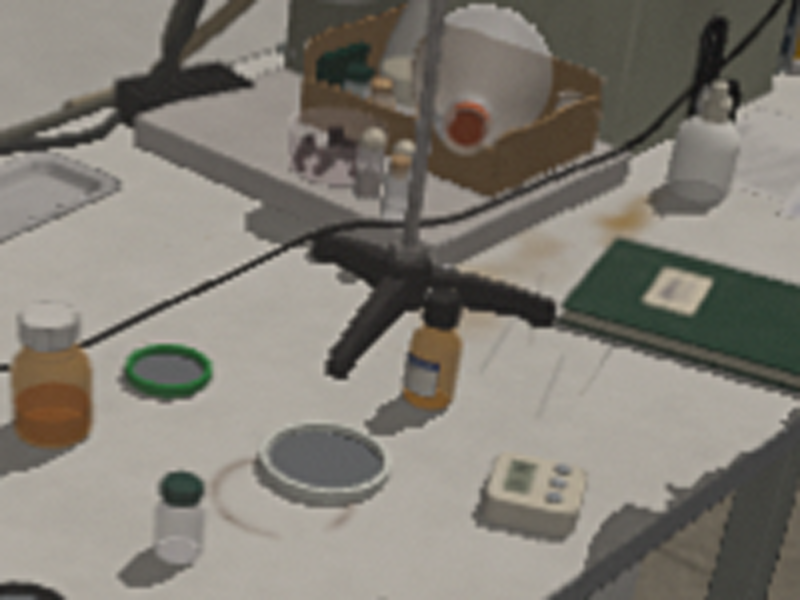

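Run:
```python
from rig import env
from h import *
ct=env.get_calibration('top'); cs=env.get_calibration('scene')
T={'bj':(72,215,.06),'blueS':(313,213,.01),'red':(501,181,.01),'blackS':(411,428,.01),'beaker':(128,437,.068)}
T2={'greenS':(314,161,.01),'whiteS':(326,422,.01),'amb':(133,121,.092),'gj':(78,426,.053),'drop':(585,382,.085),'foot1':(477,295,.02),'hub':(690,215,.03),'footup':(692,55,.02)}
S={'bj':(108,380),'blueS':(290,363),'blackS':(496,424),'red':(415,285),'gj':(661,283),'amb':(530,114),'greenS':(648,171),'beaker':(295,445)}
S2={'whiteS':(323,462),'drop':(443,298),'foot1':(340,365),'hub':(410,262),'greenS':(168,370)}
f=lambda x,o:o+(x+.5)/4-.5
z={}; 
t={}
for k,(x,y,h) in T.items(): z[k]=h;t[k]=onplane(ct,f(x,140),f(y,130),h)
for k,(x,y,h) in T2.items(): z[k]=h;t[k]=onplane(ct,f(x,280),f(y,130),h)
s={}
for k,(x,y) in S.items(): s[k]=onplane(cs,f(x,150),f(y,150),z[k])
for k,(x,y) in S2.items(): s[k]=onplane(cs,f(x,270),f(y,100),z[k])
for k in t: print(k,(1e3*t[k]).round(0),(1e3*s[k]).round(0) if k in s else '')
st=env.observe();print(rot(st['tool_rot']).round(3),st['qpos'],st['position'])
```

```text
bj [587. 367.  60.] [589. 365.  60.]
blueS [595. 240.  10.] [592. 243.  10.]
red [611. 130.  10.] [609. 132.  10.]
blackS [468. 184.  10.] [465. 186.  10.]
beaker [462. 331.  68.] [466. 325.  68.]
greenS [617. -88.  10.] [614. -88.  10.]
whiteS [464. -86.  10.] [461. -81.  10.]
amb [620.  24.  92.] [622.  21.  92.]
gj [461.  58.  53.] [462.  55.  53.]
drop [ 473. -209.   85.] [ 472. -211.   85.]
foot1 [ 533. -175.   20.] [ 527. -175.   20.]
hub [ 574. -300.   30.] [ 586. -329.   30.]
footup [ 673. -317.   20.] 
[[-0.001  0.413 -0.911]
 [ 0.001 -0.911 -0.413]
 [-1.    -0.001  0.   ]] [ 1.12240901  0.33278077 -0.06470423  1.46088258  0.02159998  1.34987937
 -0.08847592] [ 0.25800766 -0.56888671  0.23060087]
```

Request:
{"op": "move_arm", "data": {
  "commands": [
    [0, 0, 0, 8.1, 0, 0, 0],
    [0, 0, 0, 8.2, 0, 0, 0],
    [0, 0, 0, 8.1, 0, 0, 0],
    [0, -3.4, -1.5, 0, 0, 0, 0],
    [0, -3.4, -1.5, 0, 0, 0, 0],
    [0, -3.4, -1.5, 0, 0, 0, 0],
    [0, -3.4, -1.5, 0, 0, 0, 0],
    [0, -3.4, -1.5, 0, 0, 0, 0],
    [0, -3.4, -1.5, 0, 0, 0, 0],
    [0, -3.4, -1.5, 0, 0, 0, 0],
    [0, -3.1, -1.7, 0, 0, 0, 0]
  ],
  "newtons": 40
}}

```text
time: 1.48
position: [0.3804, -0.2989, 0.2311]
tool_rot: [0.0, -0.707, -0.0, 0.707]
force: [0.9, -0.1, 0.5]
finger_gap: 0.0852
```

Request:
{"op": "move_arm", "data": {
  "commands": [
    [0, -2.9, -2.3, 0, 0, 0, 0],
    [0, -3.0, -2.3, 0, 0, 0, 0],
    [0, -3.0, -2.3, 0, 0, 0, 0],
    [2, 0, -2.3, 0, 0, 0, 0],
    [0, 0, 0, 0, 0, 0, 0]
  ]
}}

```text
time: 2.1
position: [0.4723, -0.2102, 0.2096]
tool_rot: [-0.0, -0.706, -0.001, 0.708]
force: [-0.3, -0.1, -0.1]
finger_gap: 0.0853
```

Run:
```python
from rig import env
from h import *
st=env.observe();print(st['position'],st['qpos'].round(2))
for n in ['wrist','top']:
    im=env.read_camera(n);cv2.imwrite(f'pics/{n}1.png',im)
c=env.get_calibration('wrist');e,M=wristpose(st,c)
print(e.round(3));print(proj(c,np.array([[.472,-.21,0],[.472,-.21,.085],[.53,-.175,.02],[.462,-.084,.01],[.578,-.31,.02]]),e,M).round(0))
```

```text
[ 0.47225562 -0.21019844  0.20956167] [ 0.65  0.13 -0.34  1.76  0.05  1.26 -1.27]
[ 0.546 -0.21   0.353]
[[277. 174.]
 [277. 196.]
 [239. 116.]
 [151. 186.]
 [392.  60.]]
```

View pics/wrist1.png

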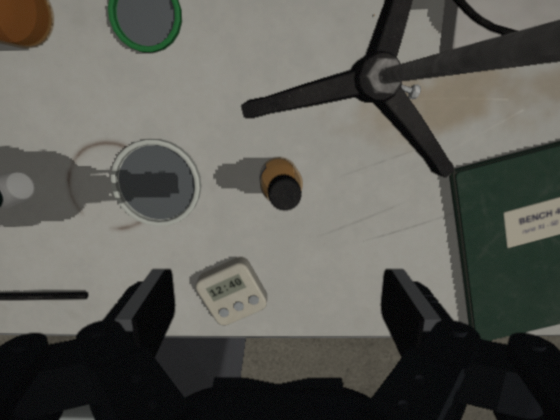

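View pics/top1.png

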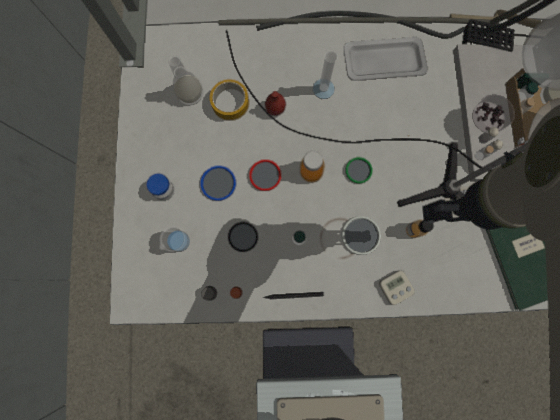

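Wrist view: dropper cap is at (285,192), predicted (277,196). The white saucer is at (157,181), predicted (151,186). That is a common offset of about 5 mm between the wrist camera and the fixed cameras. It is harmless for this grasp, and I'll calibrate it with the held bottle. Descending now.

Request:
{"op": "move_arm", "data": {
  "commands": [
    [3, 0.3, -0.2, 0, 0, 0, 0],
    [4, 0, 0, 0, 0, 0, 0],
    [4, 0, 0, 0, 0, 0, 0],
    [3, 0, 0, 0, 0, 0, 0],
    [2.5, 0, 0, 0, 0, 0, 0],
    [1.8, 0, 0, 0, 0, 0, 0],
    [0.9, 0, 0, 0, 0, 0, 0],
    [0, 0, 0, 0, 0, 0, 0]
  ]
}}

```text
time: 3.2
position: [0.4741, -0.2144, 0.0194]
tool_rot: [0.0, -0.707, 0.0, 0.707]
force: [-0.5, 0.4, -0.0]
finger_gap: 0.0853
```

Run:
```python
from rig import env
from h import *
st=env.observe();print(st['position'],st['force'])
im=env.read_camera('wrist');cv2.imwrite(f'pics/w2.png',im)
```

```text
[ 0.47410903 -0.21438229  0.01938484] [-0.53969451  0.37343719 -0.02449544]
```

View pics/w2.png

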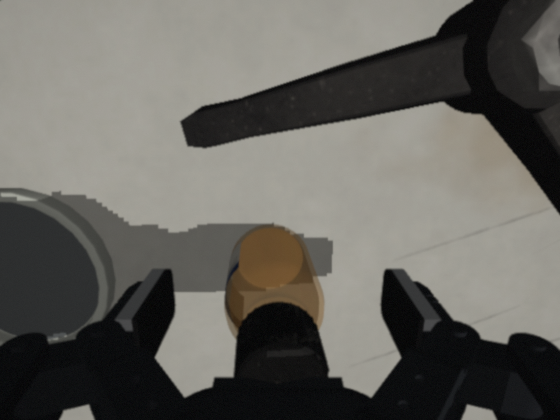

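Wrist: the dropper is between the jaws (about columns 225–325, finger faces at 172 and 385). Closing.

Request:
{"op": "move_arm", "data": {
  "commands": [
    [0, 0, 0, 0, 0, 0, 120],
    [0, 0, 0, 0, 0, 0, 150],
    [0, 0, 0, 0, 0, 0, 200],
    [0, 0, 0, 0, 0, 0, 200],
    [0, 0, 0, 0, 0, 0, 200],
    [0, 0, 0, 0, 0, 0, 200]
  ],
  "newtons": 40
}}

```text
time: 4.0
position: [0.4746, -0.2141, 0.0201]
tool_rot: [0.0, 0.707, -0.0, -0.707]
force: [-2.6, 0.8, 7.1]
finger_gap: 0.0368
```

Request:
{"op": "move_arm", "data": {
  "commands": [
    [-1, 0, 0, 0, 0, 0, 200],
    [-3, 0, 0, 0, 0, 0, 200],
    [-4, 0, 0, 0, 0, 0, 200],
    [-4, -1, 0, 0, 0, 0, 200],
    [0, -3, 0, 0, 0, 0, 200],
    [0, -4, 0, 0, 0, 0, 200],
    [0, -4, 0, 0, 0, 0, 200],
    [0, -4, 0, 0, 0, 0, 200],
    [0, -2, 0, 0, 0, 0, 200],
    [0, 0, 0, 0, 0, 0, 200]
  ]
}}

```text
time: 5.25
position: [0.4743, -0.0329, 0.1399]
tool_rot: [0.001, 0.707, 0.001, -0.707]
force: [-0.5, -1.5, -0.4]
finger_gap: 0.0367
```

Run:
```python
from rig import env
from h import *
st=env.observe();print(st['position'],st['force'],st['finger_gap'])
w=env.read_camera('wrist');t=env.read_camera('top');s=env.read_camera('scene')
cv2.imwrite('pics/w3.png',w);cv2.imwrite('pics/t3.png',t)
cv2.imwrite('pics/s3.png',cv2.resize(s[100:250,200:400],None,fx=4,fy=4,interpolation=cv2.INTER_CUBIC))
c=env.get_calibration('wrist');e,M=wristpose(st,c)
print(proj(c,np.array([[.463,-.085,.01],[.616,-.088,.01],[.461,.057,.053]]),e,M).round(0))
c=env.get_calibration('scene')
p=st['position']; b=p-[0,0,.020]
print(((proj(c,np.array([b,b+[0,0,.085]]))-[200,100])*4).round())
```

```text
[ 0.47428134 -0.03287935  0.13985454] [-0.47215237 -1.49705459 -0.37984655] 0.03669124593965694
[[342. 209.]
 [358.  -4.]
 [148. 229.]]
[[550. 333.]
 [561. 209.]]
```

View pics/w3.png

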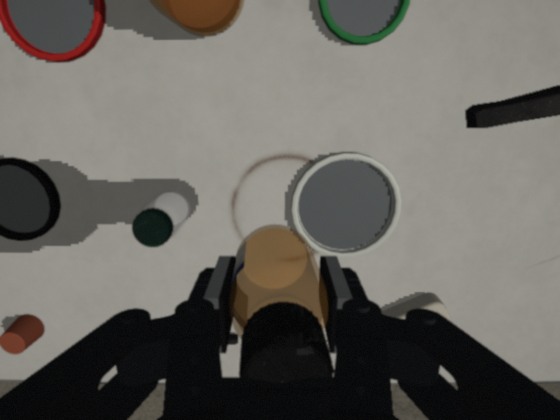

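View pics/t3.png

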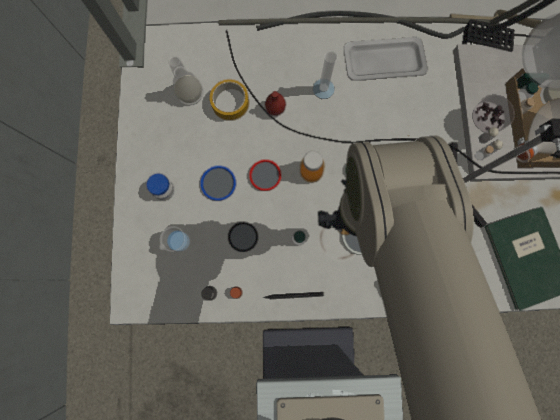

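View pics/s3.png

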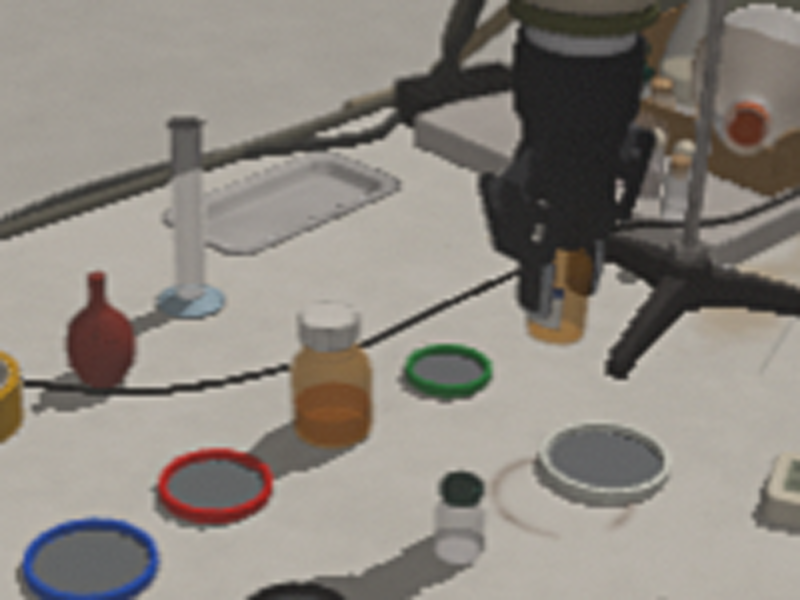

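Wrist: the bottle is held upright and centred (column 280), with the white saucer at (347,203). Scene: the base is within 1.5 px of its prediction. Going over the black saucer.

Request:
{"op": "move_arm", "data": {
  "commands": [
    [0, -2, 0, 0, 0, 0, 200],
    [0, -4, 0.2, 0, 0, 0, 200],
    [0, -4, 0.2, 0, 0, 0, 200],
    [0, -4, 0.2, 0, 0, 0, 200],
    [0, -4, 0, 0, 0, 0, 200],
    [1, -2.6, 0, 0, 0, 0, 200],
    [3, -1, 0, 0, 0, 0, 200],
    [3, 0, 0, 0, 0, 0, 200],
    [0, 0, 0, 0, 0, 0, 200]
  ]
}}

```text
time: 6.52
position: [0.4672, 0.1802, 0.0676]
tool_rot: [0.0, -0.706, 0.001, 0.709]
force: [-0.1, -0.2, -0.2]
finger_gap: 0.0366
```

Run:
```python
from rig import env
from h import *
st=env.observe();print(st['position'],st['force'],st['finger_gap'])
w=env.read_camera('wrist');s=env.read_camera('scene')
cv2.imwrite('pics/w4.png',w)
cv2.imwrite('pics/s4.png',cv2.resize(s[150:300,200:400],None,fx=4,fy=4,interpolation=cv2.INTER_CUBIC))
```

```text
[0.46720112 0.18021664 0.06755443] [-0.10486384 -0.16353933 -0.19585378] 0.03655872026842823
```

View pics/w4.png

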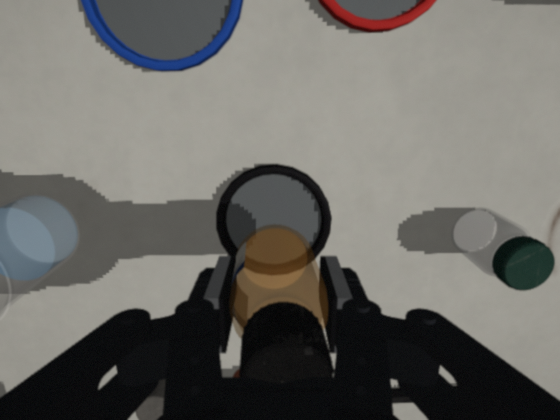

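View pics/s4.png

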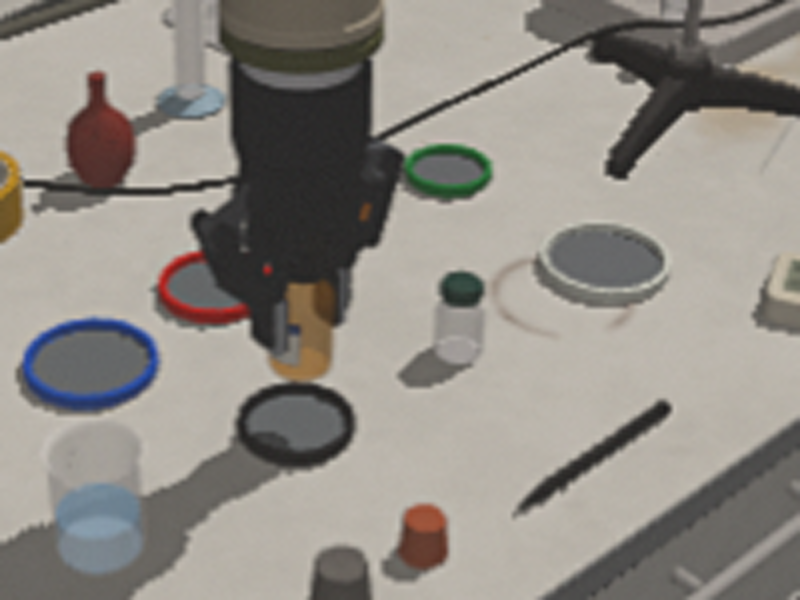

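Run:
```python
from rig import env
from h import *
st=env.observe();print(st['position'],st['time'])
p=st['position'];b=p-[0,0,.020]
c=env.get_calibration('scene')
print(((proj(c,np.array([b,[p[0],p[1],.01],[.468,.183,.01]]))-[200,150])*4).round())
c=env.get_calibration('wrist');e,M=wristpose(st,c)
print(proj(c,np.array([b,[p[0],p[1],.01],[.468,.183,.01]]),e,M).round())
```

```text
[0.46886074 0.18114527 0.07002208] 6.625
[[297. 361.]
 [297. 416.]
 [295. 418.]]
[[277. 252.]
 [277. 224.]
 [274. 226.]]
```

Run:
```python
from rig import env
from h import *
c=env.get_calibration('scene')
p=np.array([.469,.181,.01])
f=lambda q:proj(c,q)*4
J=np.stack([f(p+[.001,0,0])-f(p),f(p+[0,.001,0])-f(p)],1);print(J)
print(np.linalg.solve(J,[-5,6]))
```

```text
[[-1.11505795 -1.28889198]
 [-0.80168447  0.69727296]]
[-2.34538525  5.90836205]
```

Request:
{"op": "move_arm", "data": {
  "commands": [
    [1, -0.25, 0, 0, 0, 0, 200],
    [1.5, 0, 0, 0, 0, 0, 200],
    [1, 0, 0, 0, 0, 0, 200],
    [0.6, 0, 0, 0, 0, 0, 200],
    [0.4, 0, 0, 0, 0, 0, 200],
    [0, 0, 0, 0, 0, 0, 200],
    [0, 0, 0, 0, 0, 0, 200]
  ]
}}

```text
time: 7.5
position: [0.4684, 0.1843, 0.0244]
tool_rot: [-0.0, 0.707, -0.0, -0.707]
force: [-0.1, 0.2, 0.0]
finger_gap: 0.0362
```

Run:
```python
from rig import env
from h import *
st=env.observe();print(st['position'],st['force'],st['finger_gap'])
w=env.read_camera('wrist')
cv2.imwrite('pics/w5.png',w)
```

```text
[0.46835286 0.18434191 0.0244079 ] [-0.12169337  0.16239499  0.0320431 ] 0.03618322786680524
```

View pics/w5.png

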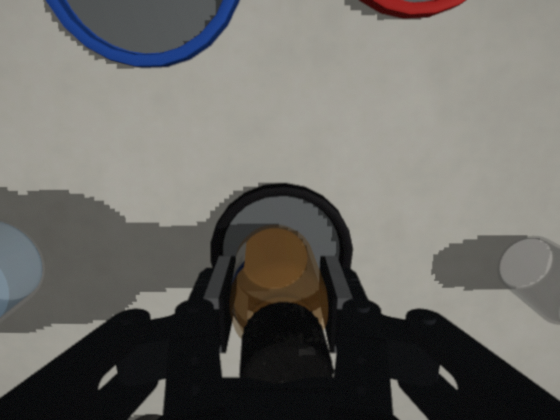

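Wrist: black rim centre ≈ (282,251), bottle base (275,258), so about 3.5 mm off in each axis. I'll nudge half of that, lower 1 mm and release.

Request:
{"op": "move_arm", "data": {
  "commands": [
    [0, 0.2, -0.2, 0, 0, 0, 200],
    [0.1, 0, 0, 0, 0, 0, 200],
    [0, 0, 0, 0, 0, 0, 140],
    [0, 0, 0, 0, 0, 0, 100],
    [0, 0, 0, 0, 0, 0, 50],
    [0, 0, 0, 0, 0, 0, 0],
    [0, 0, 0, 0, 0, 0, 0],
    [-0.5, 0, 0, 0, 0, 0, 0],
    [-2, 0, 0, 0, 0, 0, 0],
    [-4, 0, 0, 0, 0, 0, 0],
    [-5, 0, 0, 0, 0, 0, 0]
  ]
}}

```text
time: 8.93
position: [0.4696, 0.1821, 0.1393]
tool_rot: [-0.0, -0.707, -0.0, 0.708]
force: [0.7, -0.7, 0.6]
finger_gap: 0.0856
```

Run:
```python
from rig import env
from h import *
st=env.observe();print(st['position'],st['force'],st['finger_gap'])
w=env.read_camera('wrist')
cv2.imwrite('pics/w6.png',w)
```

```text
[0.46957808 0.18212646 0.13925043] [ 0.6984713  -0.69987093  0.57068763] 0.08563349936699954
```

View pics/w6.png

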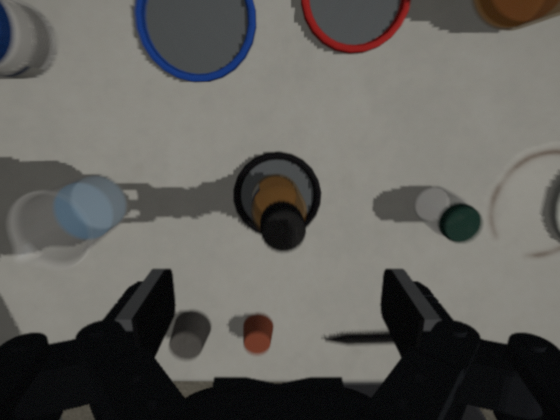

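Request:
{"op": "move_arm", "data": {
  "commands": [
    [-3, 0, 0, 0, 0, 0, 0],
    [-3, 2.2, -2, 0, 0, 0, 0],
    [0, 3.5, -3.3, 0, 0, 0, 0],
    [0, 3.5, -3.3, 0, 0, 0, 0],
    [0, 3.5, -3.3, 0, 0, 0, 0],
    [0, 3.5, -3.2, 0, 0, 0, 0],
    [0, 0, 0, 0, 0, 0, 0]
  ]
}}

```text
time: 9.85
position: [0.6227, 0.0161, 0.1975]
tool_rot: [0.002, -0.707, 0.002, 0.707]
force: [-0.8, 0.9, -0.3]
finger_gap: 0.0854
```

Run:
```python
from rig import env
from h import *
w=env.read_camera('wrist')
st=env.observe();print(st['position'],st['force'],st['qpos'].round(2))
t=env.read_camera('top')
cv2.imwrite('pics/w7.png',w);cv2.imwrite('pics/t7.png',cv2.resize(t[150:270,140:290],None,fx=4,fy=4,interpolation=cv2.INTER_CUBIC))
c=env.get_calibration('wrist');e,M=wristpose(st,c)
print(proj(c,np.array([[.621,.022,0],[.621,.022,.092],[.616,-.088,.01],[.610,.131,.01]]),e,M).round())
```

```text
[0.62169349 0.01875967 0.19772686] [-0.35906314  0.67814199 -1.08524223] [ 0.31  0.4  -0.53  1.49  0.2   1.31 -1.82]
[[274. 177.]
 [273. 204.]
 [388. 184.]
 [161. 191.]]
```

View pics/w7.png

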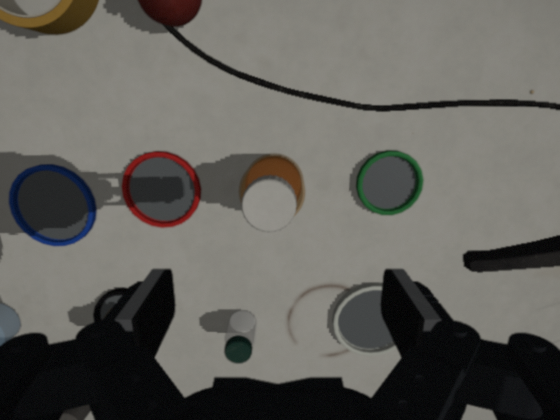

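View pics/t7.png

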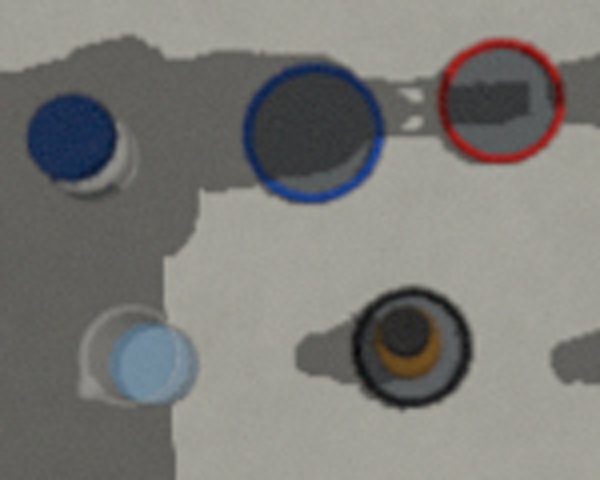

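Wrist: amber cap is at (269,204), predicted (273,204), and the green and red saucers are within 2 px of prediction. The top view shows the dropper standing inside the black rim. Descending on amber.

Request:
{"op": "move_arm", "data": {
  "commands": [
    [2, -0.3, 0, 0, 0, 0, 0],
    [4, 0, 0, 0, 0, 0, 0],
    [4, 0, 0, 0, 0, 0, 0],
    [3, 0, 0, 0, 0, 0, 0],
    [2.4, 0, 0, 0, 0, 0, 0],
    [1.3, 0, 0, 0, 0, 0, 0],
    [0.6, 0, 0, 0, 0, 0, 0],
    [0, 0, 0, 0, 0, 0, 0],
    [0, 0, 0, 0, 0, 0, 60],
    [0, 0, 0, 0, 0, 0, 100],
    [0, 0, 0, 0, 0, 0, 160],
    [0, 0, 0, 0, 0, 0, 160]
  ]
}}

```text
time: 11.45
position: [0.6219, 0.023, 0.0266]
tool_rot: [0.0, 0.708, -0.0, -0.707]
force: [-1.9, -1.3, 6.7]
finger_gap: 0.0547
```

Run:
```python
from rig import env
from h import *
st=env.observe();print(st['position'],st['force'],st['finger_gap'])
w=env.read_camera('wrist')
cv2.imwrite('pics/w8.png',w)
```

```text
[0.6219035  0.02301568 0.02662749] [-1.88183896 -1.34860656  6.72485194] 0.054729265562791174
```

View pics/w8.png

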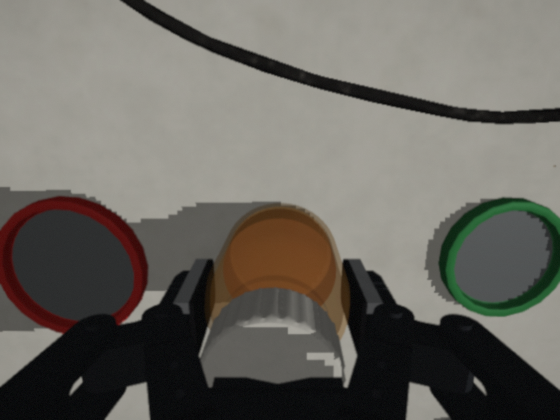

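Request:
{"op": "move_arm", "data": {
  "commands": [
    [0, 0, 0, 0, 0, 0, 170],
    [-1, 0, 0, 0, 0, 0, 170],
    [-3, 0, 0, 0, 0, 0, 170],
    [-4, 0, 0, 0, 0, 0, 170],
    [-3, 1, 1.5, 0, 0, 0, 170],
    [0, 2, 3, 0, 0, 0, 170],
    [0, 2, 3, 0, 0, 0, 170],
    [0, 2, 3, 0, 0, 0, 170],
    [0, 2, 3, 0, 0, 0, 170],
    [1, 1.9, 2.2, 0, 0, 0, 170],
    [2, 0, 0, 0, 0, 0, 170],
    [0, 0, 0, 0, 0, 0, 170]
  ],
  "newtons": 60
}}

```text
time: 13.0
position: [0.4633, -0.0856, 0.1049]
tool_rot: [0.0, -0.707, -0.0, 0.708]
force: [0.4, -0.7, -1.6]
finger_gap: 0.0547
```

Request:
{"op": "move_arm", "data": {
  "commands": [
    [2, 0, 0, 0, 0, 0, 170],
    [0, 0, 0, 0, 0, 0, 170]
  ]
}}

```text
time: 13.25
position: [0.4639, -0.0851, 0.0852]
tool_rot: [-0.0, -0.707, -0.001, 0.708]
force: [0.3, -0.1, -1.1]
finger_gap: 0.0543
```

Run:
```python
from rig import env
from h import *
st=env.observe();print(st['position'],st['force'],st['finger_gap'])
w=env.read_camera('wrist')
cv2.imwrite('pics/w9.png',w)
```

```text
[ 0.4639256  -0.08513963  0.08524137] [ 0.29726015 -0.05074592 -1.12296848] 0.05426762003808667
```

View pics/w9.png

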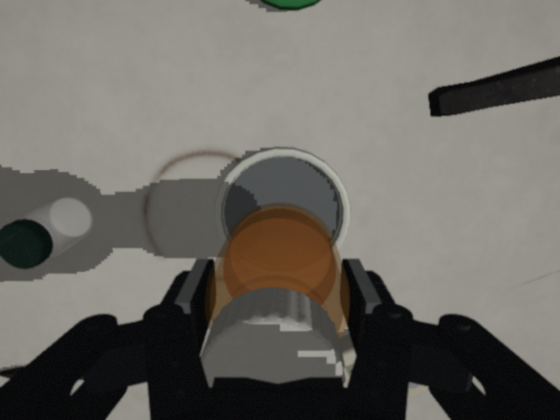

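Request:
{"op": "move_arm", "data": {
  "commands": [
    [1.5, 0.2, -0.2, 0, 0, 0, 170],
    [1.5, 0, 0, 0, 0, 0, 170],
    [1.2, 0, 0, 0, 0, 0, 170],
    [0.7, 0, 0, 0, 0, 0, 170],
    [0.4, 0, 0, 0, 0, 0, 170],
    [0, 0, 0, 0, 0, 0, 170],
    [0, 0, 0, 0, 0, 0, 170]
  ]
}}

```text
time: 14.18
position: [0.4665, -0.0878, 0.0327]
tool_rot: [0.0, 0.707, -0.0, -0.707]
force: [0.1, -1.2, -2.1]
finger_gap: 0.0545
```

Run:
```python
from rig import env
from h import *
st=env.observe();print(st['position'],st['force'],st['finger_gap'])
w=env.read_camera('wrist')
cv2.imwrite('pics/w10.png',w)
```

```text
[ 0.46650388 -0.08780368  0.03265188] [ 0.14575065 -1.20333548 -2.14109954] 0.05446577765296071
```

View pics/w10.png

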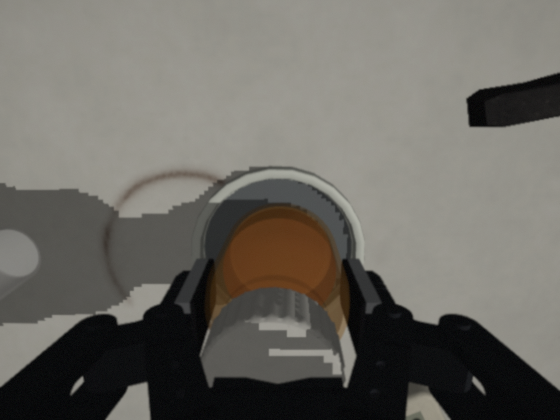

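Request:
{"op": "move_arm", "data": {
  "commands": [
    [0, 0, -0.2, 0, 0, 0, 170],
    [0.2, 0, 0, 0, 0, 0, 170],
    [0.1, 0, 0, 0, 0, 0, 170],
    [0, 0, 0, 0, 0, 0, 170]
  ]
}}

```text
time: 14.72
position: [0.4689, -0.0878, 0.0307]
tool_rot: [0.0, 0.707, -0.0, -0.707]
force: [-6.1, 0.8, 18.1]
finger_gap: 0.0542
```

Contact (18 N up), so it's on the floor. Releasing.

Request:
{"op": "move_arm", "data": {
  "commands": [
    [-0.1, 0, 0, 0, 0, 0, 130],
    [0, 0, 0, 0, 0, 0, 80],
    [0, 0, 0, 0, 0, 0, 40],
    [0, 0, 0, 0, 0, 0, 0],
    [0, 0, 0, 0, 0, 0, 0],
    [-0.5, 0, 0, 0, 0, 0, 0],
    [-2, 0, 0, 0, 0, 0, 0],
    [-4, 0, 0, 0, 0, 0, 0],
    [-5, 0, 0, 0, 0, 0, 0],
    [-3, -1, 0, 0, 0, 0, 0],
    [0, -4, 0, 0, 0, 0, 0],
    [0, -4, 0, 0, 0, 0, 0]
  ],
  "newtons": 40
}}

```text
time: 16.23
position: [0.4684, 0.0032, 0.1762]
tool_rot: [-0.0, 0.708, -0.0, -0.707]
force: [-0.1, 0.0, -0.8]
finger_gap: 0.0855
```

Request:
{"op": "move_arm", "data": {
  "commands": [
    [0, -4, 0.3, 0, 0, 0, 0],
    [0, -1.4, 0.4, 0, 0, 0, 0],
    [0, 0, 0, 0, 0, 0, 0]
  ]
}}

```text
time: 16.6
position: [0.4611, 0.0565, 0.1755]
tool_rot: [0.001, 0.707, 0.0, -0.707]
force: [0.5, -0.7, 0.7]
finger_gap: 0.0853
```

Run:
```python
from rig import env
from h import *
w=env.read_camera('wrist')
st=env.observe();print(st['position'],st['force'],st['qpos'].round(2))
cv2.imwrite('pics/w11.png',w)
c=env.get_calibration('wrist');e,M=wristpose(st,c)
print(proj(c,np.array([[.461,.056,0],[.461,.056,.053],[.463,-.085,.01]]),e,M).round())
```

```text
[0.46125665 0.05544515 0.17538758] [-0.12287119 -0.99424619 -0.13328136] [ 0.42  0.06 -0.65  1.91  0.04  1.18 -1.82]
[[277. 182.]
 [276. 198.]
 [434. 183.]]
```

View pics/w11.png

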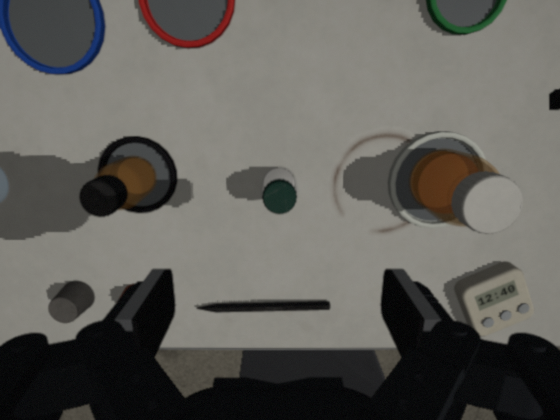

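Wrist: the amber bottle stands in the white saucer and the dropper in the black one. The green cap is at (279,196), predicted (276,198). Picking it.

Request:
{"op": "move_arm", "data": {
  "commands": [
    [2, 0.1, 0, 0, 0, 0, 0],
    [4, 0, 0, 0, 0, 0, 0],
    [4, 0, 0, 0, 0, 0, 0],
    [3, 0, 0, 0, 0, 0, 0],
    [2, 0, 0, 0, 0, 0, 0],
    [1.2, 0, 0, 0, 0, 0, 0],
    [0.3, 0, 0, 0, 0, 0, 0],
    [0, 0, 0, 0, 0, 0, 80],
    [0, 0, 0, 0, 0, 0, 140],
    [0, 0, 0, 0, 0, 0, 200],
    [0, 0, 0, 0, 0, 0, 210],
    [0, 0, 0, 0, 0, 0, 210]
  ],
  "newtons": 30
}}

```text
time: 18.15
position: [0.4616, 0.0552, 0.011]
tool_rot: [0.0, 0.707, -0.0, -0.707]
force: [-1.3, -0.6, 5.8]
finger_gap: 0.0303
```

Run:
```python
from rig import env
from h import *
st=env.observe();print(st['position'],st['force'],st['finger_gap'])
w=env.read_camera('wrist')
cv2.imwrite('pics/w12.png',w)
```

```text
[0.46164197 0.05523062 0.01095624] [-1.32312191 -0.57503677  5.83678064] 0.030254050234524918
```

View pics/w12.png

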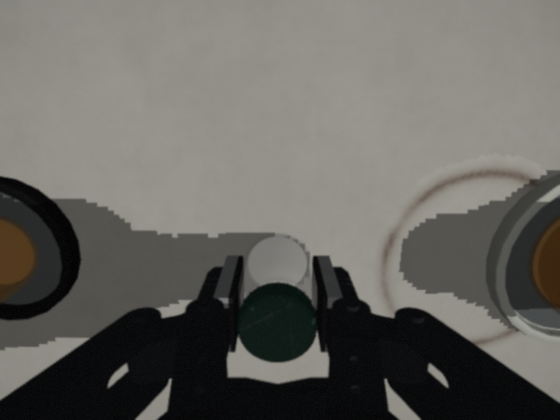

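Request:
{"op": "move_arm", "data": {
  "commands": [
    [-1, 0, 0, 0, 0, 0, 210],
    [-3, 0, 0, 0, 0, 0, 210],
    [-4, 0, 0, 0, 0, 0, 210],
    [-3, 1, -1.5, 0, 0, 0, 210],
    [0, 3, -3, 0, 0, 0, 210],
    [0, 3, -3, 0, 0, 0, 210],
    [0, 3, -3, 0, 0, 0, 210],
    [0, 3, -3, 0, 0, 0, 210],
    [2, 1.4, -2, 0, 0, 0, 210],
    [3, 0, 0, 0, 0, 0, 210],
    [0, 0, 0, 0, 0, 0, 210],
    [0, 0, 0, 0, 0, 0, 210]
  ]
}}

```text
time: 19.7
position: [0.6167, -0.0884, 0.0718]
tool_rot: [0.0, 0.708, 0.0, -0.707]
force: [1.3, -0.4, -0.3]
finger_gap: 0.0302
```

Run:
```python
from rig import env
from h import *
w=env.read_camera('wrist')
st=env.observe();print(st['position'],st['force'],st['finger_gap'])
cv2.imwrite('pics/w13.png',w)
```

```text
[ 0.61694357 -0.08844319  0.07216184] [ 0.94949204 -0.10995127  0.21519789] 0.030045254191976404
```

View pics/w13.png

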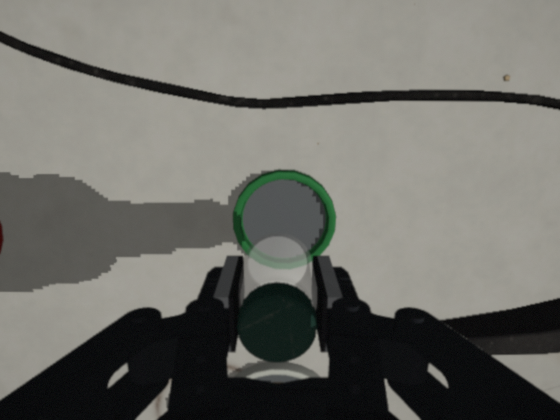

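Request:
{"op": "move_arm", "data": {
  "commands": [
    [1.5, 0.2, -0.2, 0, 0, 0, 210],
    [1.5, 0, 0, 0, 0, 0, 210],
    [1.2, 0, 0, 0, 0, 0, 210],
    [0.8, 0, 0, 0, 0, 0, 210],
    [0.4, 0, 0, 0, 0, 0, 210],
    [0, 0, 0, 0, 0, 0, 210],
    [0, 0, 0, 0, 0, 0, 210]
  ]
}}

```text
time: 20.62
position: [0.6185, -0.0907, 0.0167]
tool_rot: [0.0, 0.707, -0.0, -0.707]
force: [0.9, 0.2, -1.2]
finger_gap: 0.0303
```

Run:
```python
from rig import env
from h import *
w=env.read_camera('wrist')
st=env.observe();print(st['position'],st['force'],st['finger_gap'])
cv2.imwrite('pics/w14.png',w)
```

```text
[ 0.6185465  -0.09077427  0.01680057] [-0.39433069  0.39131892 -1.22684524] 0.030106585676103758
```

View pics/w14.png

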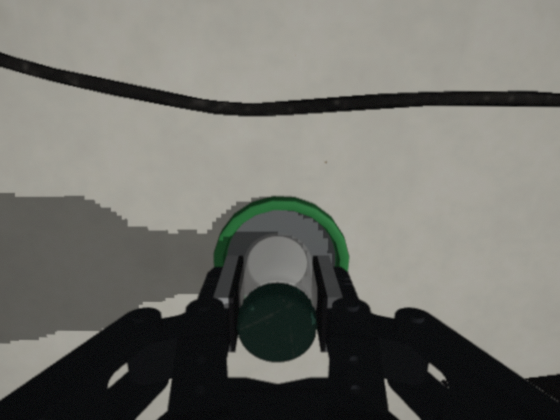

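Request:
{"op": "move_arm", "data": {
  "commands": [
    [0.1, 0.1, 0, 0, 0, 0, 210],
    [0.1, 0, 0, 0, 0, 0, 210],
    [0, 0, 0, 0, 0, 0, 210]
  ]
}}

```text
time: 21.05
position: [0.6185, -0.092, 0.0151]
tool_rot: [0.0, 0.707, -0.0, -0.707]
force: [-2.4, -0.5, 5.8]
finger_gap: 0.03
```

Request:
{"op": "move_arm", "data": {
  "commands": [
    [0, 0, 0, 0, 0, 0, 160],
    [0, 0, 0, 0, 0, 0, 100],
    [0, 0, 0, 0, 0, 0, 50],
    [0, 0, 0, 0, 0, 0, 0],
    [0, 0, 0, 0, 0, 0, 0],
    [-0.5, 0, 0, 0, 0, 0, 0],
    [-2, 0, 0, 0, 0, 0, 0],
    [-4, 0, 0, 0, 0, 0, 0],
    [-5, 0, 0, 0, 0, 0, 0],
    [-5, -1, 0, 0, 0, 0, 0],
    [-1, -4, 0, 0, 0, 0, 0],
    [0, -4, 0, 0, 0, 0, 0]
  ]
}}

```text
time: 22.55
position: [0.619, -0.0008, 0.1927]
tool_rot: [-0.0, 0.709, -0.0, -0.706]
force: [1.2, 0.7, -0.3]
finger_gap: 0.0852
```

Request:
{"op": "move_arm", "data": {
  "commands": [
    [0, -4, 0, 0, 0, 0, 0],
    [0, -4, 0.5, 0, 0, 0, 0],
    [0, -4, 0.5, 0, 0, 0, 0],
    [0, -4, 0.5, 0, 0, 0, 0],
    [0, -4, 0.5, 0, 0, 0, 0],
    [0, -4, 0.5, 0, 0, 0, 0],
    [0, -4, 0.5, 0, 0, 0, 0],
    [0, -4, 0, 0, 0, 0, 0],
    [0, -3, 0, 0, 0, 0, 0],
    [0, -1, 0, 0, 0, 0, 0],
    [0, 0, 0, 0, 0, 0, 0]
  ]
}}

```text
time: 23.92
position: [0.5883, 0.3582, 0.19]
tool_rot: [0.0, 0.707, 0.0, -0.707]
force: [-0.5, -0.3, 0.7]
finger_gap: 0.0853
```

Run:
```python
from rig import env
from h import *
w=env.read_camera('wrist')
st=env.observe();print(st['position'],st['force'],st['qpos'].round(2))
t=env.read_camera('top')
cv2.imwrite('pics/w15.png',w);cv2.imwrite('pics/t15.png',cv2.resize(t[130:270,230:430],None,fx=4,fy=4,interpolation=cv2.INTER_CUBIC))
c=env.get_calibration('wrist');e,M=wristpose(st,c)
print(proj(c,np.array([[.588,.366,0],[.588,.366,.06],[.594,.241,.01],[.464,.328,.068]]),e,M).round())
```

```text
[0.58873244 0.35711293 0.18980769] [ 0.86394414 -0.22529961  0.41003468] [-0.18  0.58 -0.65  1.3   0.34  1.38 -2.39]
[[268. 179.]
 [266. 196.]
 [402. 175.]
 [310. 334.]]
```

View pics/w15.png

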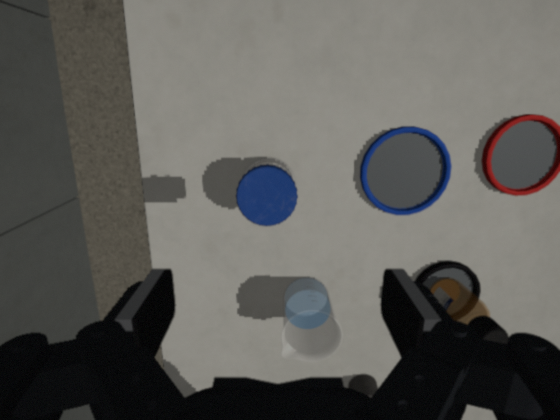

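View pics/t15.png

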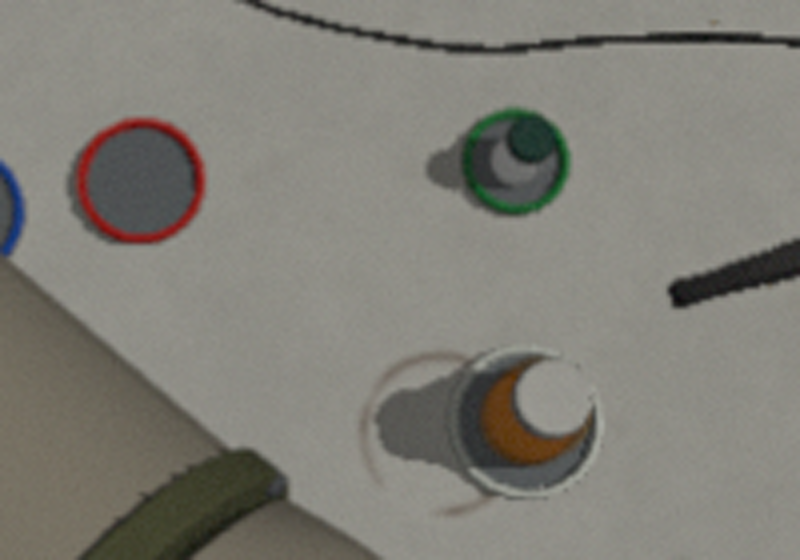

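Top: the green jar is in the green saucer and amber in the white one, both upright. Blue cap is at (267,195), predicted (266,196). Joint 7 is at -2.39, so I'll turn the yaw back 10° for margin and re-read.

Request:
{"op": "move_arm", "data": {
  "commands": [
    [0, -0.6, 0, -5, 0, 0, 0],
    [2, 0, 0, -5, 0, 0, 0],
    [0, 0, 0, 0, 0, 0, 0]
  ]
}}

```text
time: 24.4
position: [0.5884, 0.362, 0.1681]
tool_rot: [-0.061, -0.704, -0.06, 0.705]
force: [0.6, -0.7, -0.4]
finger_gap: 0.0852
```

Run:
```python
from rig import env
from h import *
st=env.observe();p=st['position'];M=rot(st['tool_rot']);print(p,st['qpos'].round(2));print(M.round(3))
print(((np.array([.588,.366,.006])-p)@M*100).round(2))
```

```text
[0.5883883  0.36204233 0.1680673 ] [-0.17  0.61 -0.68  1.31  0.37  1.35 -2.24]
[[-0.002  0.171 -0.985]
 [-0.002 -0.985 -0.171]
 [-1.     0.002  0.002]]
[16.21 -0.43 -0.06]
```

Request:
{"op": "move_arm", "data": {
  "commands": [
    [2, -0.3, 0, 0, 0, 0, 0],
    [4, 0, 0, 0, 0, 0, 0],
    [4, 0, 0, 0, 0, 0, 0],
    [3, 0, 0, 0, 0, 0, 0],
    [1.8, 0, 0, 0, 0, 0, 0],
    [0.9, 0, 0, 0, 0, 0, 0],
    [0.4, 0, 0, 0, 0, 0, 0],
    [0, 0, 0, 0, 0, 0, 0]
  ]
}}

```text
time: 25.4
position: [0.5881, 0.3675, 0.009]
tool_rot: [0.061, 0.705, 0.062, -0.704]
force: [-0.7, 0.4, 0.1]
finger_gap: 0.0855
```

Run:
```python
from rig import env
from h import *
w=env.read_camera('wrist')
st=env.observe();print(st['position'],st['force'],st['qpos'].round(2))
cv2.imwrite('pics/w16.png',w)
```

```text
[0.58817233 0.36756579 0.00923482] [-0.39030235 -0.61154004  0.03921479] [-0.2   0.75 -0.62  1.44  0.47  1.1  -2.3 ]
```

View pics/w16.png

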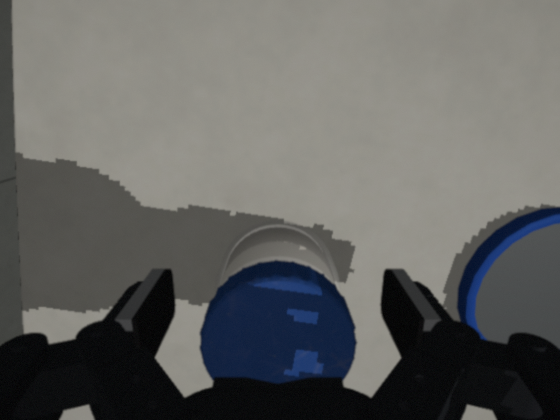

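Request:
{"op": "move_arm", "data": {
  "commands": [
    [0.3, 0, 0, 0, 0, 0, 0],
    [0, 0, 0, 0, 0, 0, 60],
    [0, 0, 0, 0, 0, 0, 100],
    [0, 0, 0, 0, 0, 0, 160],
    [0, 0, 0, 0, 0, 0, 170],
    [0, 0, 0, 0, 0, 0, 170]
  ],
  "newtons": 50
}}

```text
time: 26.2
position: [0.588, 0.3674, 0.0059]
tool_rot: [0.062, 0.705, 0.062, -0.704]
force: [-1.3, -0.6, 6.5]
finger_gap: 0.0479
```

Run:
```python
from rig import env
from h import *
w=env.read_camera('wrist')
st=env.observe();print(st['position'],st['force'],st['finger_gap'])
cv2.imwrite('pics/w17.png',w)
p=st['position'];M=rot(st['tool_rot']);print(((np.array([.594,.241,.12])-p)@M*100).round(2))
```

```text
[0.58803651 0.36740885 0.00591215] [-0.28553655 -1.33232537  6.06021286] 0.04815564781644628
[-11.41  12.55   1.6 ]
```

View pics/w17.png

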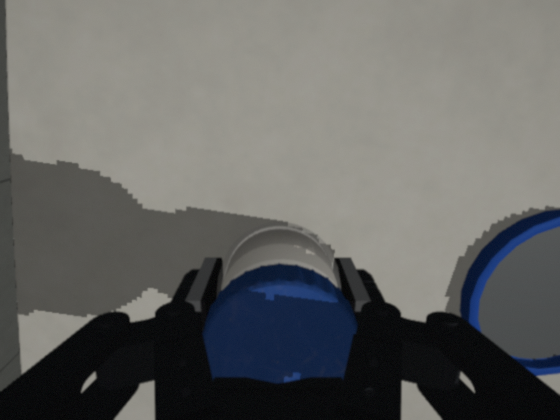

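Request:
{"op": "move_arm", "data": {
  "commands": [
    [-1, 0, 0, 0, 0, 0, 170],
    [-3, 0, 0, 0, 0, 0, 170],
    [-3, 1, 0, 0, 0, 0, 170],
    [0, 3, 0.5, 0, 0, 0, 170],
    [0, 3, 0.5, 0, 0, 0, 170],
    [0, 3, 0.6, 0, 0, 0, 170],
    [0, 2.5, 0, 0, 0, 0, 170],
    [0, 0, 0, 0, 0, 0, 170],
    [0, 0, 0, 0, 0, 0, 170]
  ]
}}

```text
time: 27.38
position: [0.5933, 0.2422, 0.0755]
tool_rot: [-0.062, -0.704, -0.062, 0.704]
force: [-0.6, -0.5, -0.9]
finger_gap: 0.048
```

Run:
```python
from rig import env
from h import *
w=env.read_camera('wrist')
st=env.observe();print(st['position'],st['force'],st['finger_gap'])
cv2.imwrite('pics/w18.png',w)
p=st['position'];M=rot(st['tool_rot']);print(((np.array([.594,.241,.012])-p)@M*100).round(2))
c=env.get_calibration('wrist');e,M=wristpose(st,c)
print(proj(c,np.array([[.594,.241,.01],[p[0],p[1],.01]]),e,M).round())
```

```text
[0.59316547 0.24268838 0.07550595] [ 1.26602447  0.6034326  -0.79190643] 0.048034362495033935
[ 6.35  0.19 -0.05]
[[280. 221.]
 [278. 221.]]
```

View pics/w18.png

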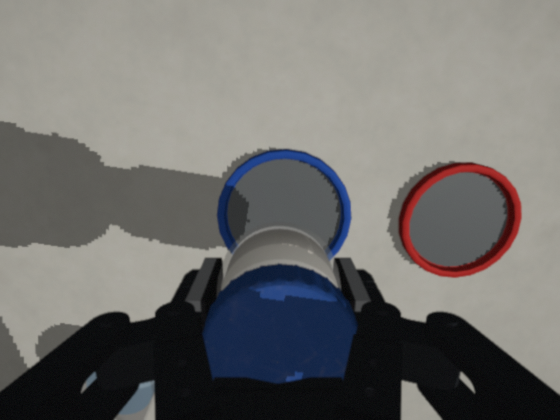

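Request:
{"op": "move_arm", "data": {
  "commands": [
    [1.5, 0.3, -0.3, 0, 0, 0, 170],
    [2, 0, 0, 0, 0, 0, 170],
    [1.5, 0, 0, 0, 0, 0, 170],
    [0.8, 0, 0, 0, 0, 0, 170],
    [0.5, 0, 0, 0, 0, 0, 170],
    [0, 0, 0, 0, 0, 0, 170],
    [0, 0, 0, 0, 0, 0, 170]
  ]
}}

```text
time: 28.3
position: [0.5975, 0.2391, 0.0129]
tool_rot: [0.062, 0.705, 0.062, -0.704]
force: [-0.0, -0.3, -1.9]
finger_gap: 0.0479
```

Run:
```python
from rig import env
from h import *
w=env.read_camera('wrist')
st=env.observe();print(st['position'],st['force'],st['finger_gap'])
cv2.imwrite('pics/w19.png',w)
```

```text
[0.59750896 0.23905225 0.01289582] [-0.22694932  0.4758496  -1.49421523] 0.04782511259996607
```

View pics/w19.png

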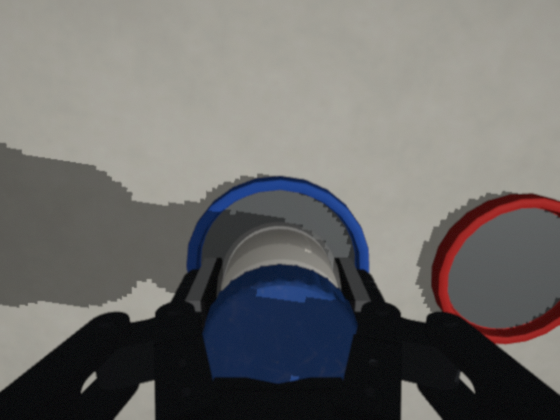

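Request:
{"op": "move_arm", "data": {
  "commands": [
    [0.1, 0, -0.1, 0, 0, 0, 170],
    [0.15, 0, 0, 0, 0, 0, 170],
    [0.1, 0, 0, 0, 0, 0, 170],
    [0, 0, 0, 0, 0, 0, 170]
  ]
}}

```text
time: 28.85
position: [0.5984, 0.2391, 0.0098]
tool_rot: [0.062, 0.705, 0.061, -0.704]
force: [-3.4, -2.0, 8.6]
finger_gap: 0.0475
```

Contact at the expected height (0.0098 ≈ 0.0059 + 0.004). Releasing and withdrawing.

Request:
{"op": "move_arm", "data": {
  "commands": [
    [0, 0, 0, 0, 0, 0, 130],
    [0, 0, 0, 0, 0, 0, 80],
    [0, 0, 0, 0, 0, 0, 40],
    [0, 0, 0, 0, 0, 0, 0],
    [0, 0, 0, 0, 0, 0, 0],
    [-0.5, 0, 0, 0, 0, 0, 0],
    [-2, 0, 0, 0, 0, 0, 0],
    [-4, 0, 0, 0, 0, 0, 0],
    [-5, 0, 0, 0, 0, 0, 0],
    [-5, 0, 0, 0, 0, 0, 0],
    [-2, 0, 0, 0, 0, 0, 0],
    [0, 0, 0, 0, 0, 0, 0]
  ]
}}

```text
time: 30.35
position: [0.5987, 0.2396, 0.196]
tool_rot: [0.061, 0.706, 0.062, -0.703]
force: [-0.1, 0.1, -1.4]
finger_gap: 0.0856
```

Run:
```python
from rig import env
from h import *
w=env.read_camera('wrist')
st=env.observe();print(st['position'],st['force'],st['finger_gap'],st['time'])
s=env.read_camera('scene')
cv2.imwrite('pics/w20.png',w);cv2.imwrite('pics/s20.png',cv2.resize(s[150:300,150:350],None,fx=4,fy=4,interpolation=cv2.INTER_CUBIC))
```

```text
[0.59807956 0.23901967 0.19405349] [-0.25290083 -0.06781408 -0.46005172] 0.08506264329055131 30.4
```

View pics/w20.png

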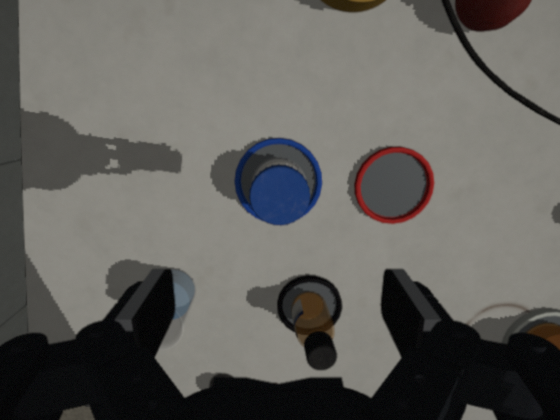

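View pics/s20.png

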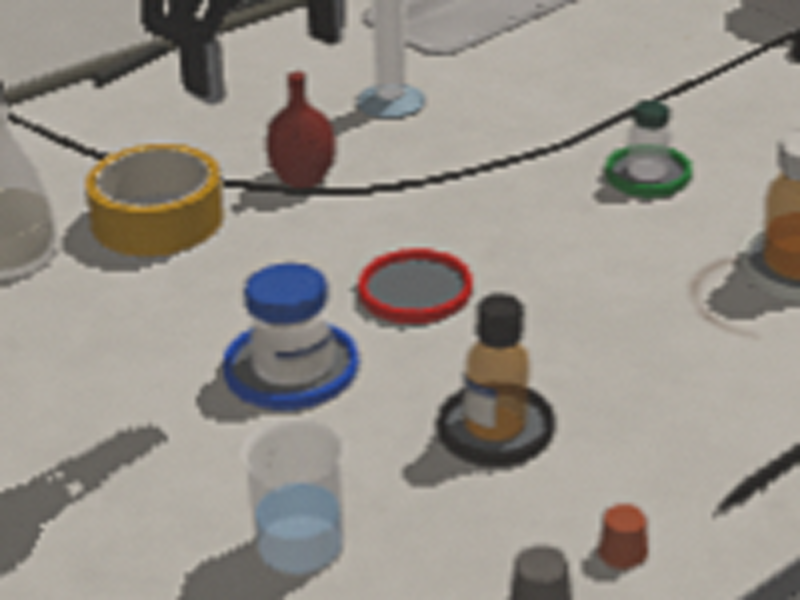

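Run:
```python
from rig import env
from h import *
T=env.get_calibration('top');S=env.get_calibration('scene')
f=lambda x,o:o+(x+.5)/4-.5
def d(n,c,o,cap,sau,h):
    a=onplane(c,f(cap[0],o[0]),f(cap[1],o[1]),h+.004);b=onplane(c,f(sau[0],o[0]),f(sau[1],o[1]),.01)
    print(n,((a-b)[:2]*1e3).round(1))
d('black top',T,(140,150),(404,330),(412,348),.085)
d('green top',T,(230,130),(532,138),(517,161),.053)
d('white top',T,(230,130),(556,398),(530,421),.092)
d('blue scn',S,(150,150),(286,280),(290,363),.06)
d('black scn',S,(150,150),(499,305),(496,424),.085)
d('green scn',S,(150,150),(652,111),(648,171),.053)
W=env.get_calibration('wrist');st=env.observe();e,M=wristpose(st,W)
a=onplane(W,280.,194.,.064,e,M);b=onplane(W,278.5,181.,.01,e,M);print('blue wrist',(a-b)[:2]*1e3)
```

```text
black top [ 1.5 -3.5]
green top [0.5 0.6]
white top [3.1 3.5]
blue scn [ 8.1 -6.9]
black scn [ 5.  -6.5]
green scn [ 2.7 -3.6]
blue wrist [ 1.94762404 -0.68870868]
```

Request:
{"op": "move_arm", "data": {
  "commands": [
    [-2, 2, 1, 0, 0, 0, 0],
    [0, 4, 2, 0, 0, 0, 0],
    [0, 4, 2, 0, 0, 0, 0],
    [0, 4, 2, 0, 0, 0, 0],
    [0, 4, 2, 0, 0, 0, 0],
    [0, 4, 1.5, 0, 0, 0, 0],
    [0, 4, 1, 0, 0, 0, 0],
    [0, 4, 0.5, 0, 0, 0, 0],
    [0, 4, 0, 0, 0, 0, 0],
    [0, 2, 0, 0, 0, 0, 0],
    [0, 0, 0, 0, 0, 0, 0]
  ]
}}

```text
time: 31.82
position: [0.542, -0.1368, 0.2127]
tool_rot: [-0.061, -0.704, -0.061, 0.705]
force: [-0.4, 1.2, -0.4]
finger_gap: 0.0857
```

Run:
```python
from rig import env
from h import *
t=env.read_camera('top');st=env.observe();print(st['position'])
s=env.read_camera('scene')
cv2.imwrite('pics/t21.png',cv2.resize(t[130:270,140:340],None,fx=4,fy=4,interpolation=cv2.INTER_CUBIC));cv2.imwrite('pics/s21.png',s)
```

```text
[ 0.54222895 -0.13512748  0.21308849]
```

View pics/t21.png

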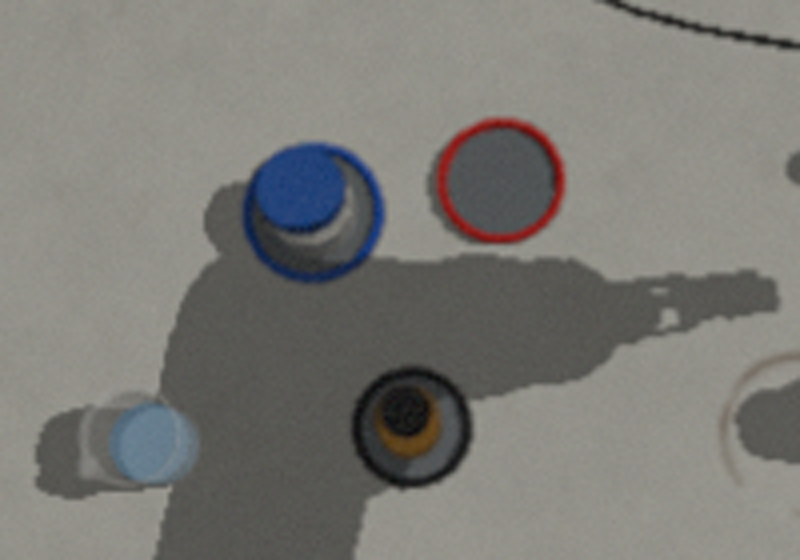

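View pics/s21.png

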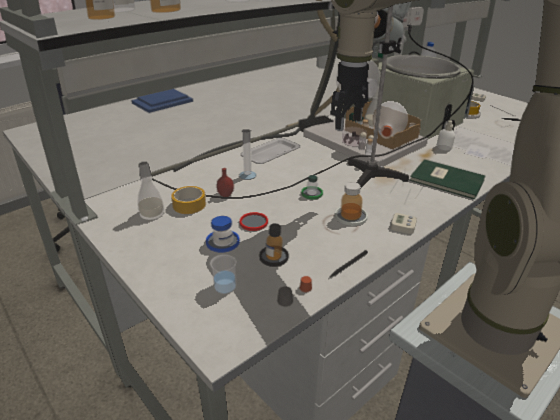

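Run:
```python
from rig import env
from h import *
T=env.get_calibration('top')
f=lambda x,o:o+(x+.5)/4-.5
for n,cap,sau,h in [('blue',(298,186),(314,213),.06),('black',(405,410),(412,428),.085)]:
    a=onplane(T,f(cap[0],140),f(cap[1],130),h+.004);b=onplane(T,f(sau[0],140),f(sau[1],130),.01);print(n,((a-b)[:2]*1e3).round(1))
```

```text
blue [2.4 0.4]
black [ 1.5 -4. ]
```

Top check: blue is off by (2, 0) mm and black by (2, -4) mm. The earlier checks gave green (1, 1) mm and white (3, 4) mm. All stand upright, and the beaker and red saucer are unchanged. Handing in.

Request:
{"op": "move_arm", "data": {
  "commands": [
    [0, 0, 0, 0, 0, 0, 0],
    [0, 0, 0, 0, 0, 0, 0]
  ]
}}

```text
time: 32.17
position: [0.5425, -0.1352, 0.2139]
tool_rot: [0.062, 0.704, 0.062, -0.704]
force: [-1.0, -0.9, -0.6]
finger_gap: 0.0855
```

Run:
```python
from rig import env
print(env.sign_off())
```

```text
the job is handed in; nothing more can be done
None
```

All four bottles and jars stand in the saucers matching their caps. I gripped each by its body and set it down under force feedback, then released it. I handed the job in at about 32 s; sign-off gave no verdict.

**Last checks:**

| Item | Offset from saucer centre, top camera (x, y) |
|---|---|
| Dropper bottle in black | (1.5, -4.0) mm |
| Amber bottle in white | (3.1, 3.5) mm |
| Green jar in green | (0.5, 0.6) mm |
| Blue jar in blue | (2.4, 0.4) mm |

The limit is 13 mm. All four look upright in the pictures. The red saucer is empty, the beaker shows no shift, and the open gripper is clear at about 0.21 m up.

**What disagreed:** the cameras differed by a few millimetres. The scene camera put the blue jar about 10 mm off centre, (8, -7) mm, but the wrist camera read (2, -1) mm and the top camera (2, 0) mm. I went with those two, because the scene camera also read the black and green items 3–5 mm away from the top camera. The white and green offsets are from a picture taken before the last placement; afterwards I saw those two only in a small scene view.

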